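# Build up the vacant filter unit on a vacuum manifold

### The arm

A 7-joint arm with a two-finger parallel gripper is mounted at the origin on the work surface. World frame = base frame: x ahead of the robot, y to its left, z up, the work surface at z = 0. Lengths are in m, angles in rad, forces in N, time in s.
With the tool pointing down it reaches from about 0.4 to 0.875 m from the base axis. Payload 19.3 kg.
Tool frame: the origin (TCP) lies on the centre line of the jaws, within the pads' length; the fingertips stand 14 mm ahead of it and the grasp point (between the pads) lies 5 mm behind it (bot.tip_extent is the distance from the TCP to the fingertips, in m); z points along the fingers, y is the line along which they close (so a half turn about z gives the same grasp; the last joint's range is limited). The gripper opens to 85 mm and grips with 20 to 120 N. Pads are 22 mm wide; open, the fingers measure 114 mm over their backs; the gripper's body (76 mm by 85 mm) begins 54 mm behind the grasp point. The pads swing forward as they close: fully open they stand 13 mm farther back than shut.
Start: joints at [-1.27, 0.521, -0.036, 1.599, 0.021, 1.021, -0.113], TCP at [0.226, 0.583, 0.245] pointing down, gripper open.
Joint ranges: [-2.91, 2.91], [-0.3, 2.13], [-1.5, 1.42], [0.17, 2.43], [-1.26, 4.41], [0.16, 1.93], [-2.52, 2.52]. Speed limits (rad/s): [1.89, 1.89, 2.39, 2.39, 3.01, 3.01, 3.01].

### API

Orientations are given as [roll, pitch, yaw] about the fixed x, y, z axes, in that order (R = Rz(yaw) Ry(pitch) Rx(roll)).
In Python, from workcell import monitor, grab_frame, camera_model, bot gives the robot as it stands.
- The arm moves only by the tool move_arm, never from a script. Its argument "moves" is a list of rows, each a list of 4 numbers: the shift along the world's x, y, z in mm, then the turn about the world's z in rad. A call has 1 to 12 rows; each row is the pose to reach, as a shift and turn from the pose commanded when the call began; what a row does not reach only later rows make up. A row lasts 1/8 s, in which the tool goes at most 62.5 mm and 10.7 degrees, less where a joint would pass 70% of its speed; a pose out of reach is approached as far as the arm can. A call with a gripper value outside its range is refused whole. "gripper" is the opening, from 0 (shut) to 1 (fully open), set as the call begins (left out, the last holds). The fingers move at their own pace and stop on an object; "newtons" is the grip in N (left out, the last holds). Time passes only in rows, so rows that repeat a pose let the fingers close. It gives the time, the measured TCP pose, the force, the opening and the grip force at its end, in the units of the state.
- monitor.observe(): the state, without advancing time (a new reading comes with each control period).
- grab_frame(name): name is "scene" or "top"; returns the picture (400x640x3 uint8, blue, green, red); there is no depth.
- camera_model(name): a dict with "vfov" (degrees; the focal length in pixels is half the picture's height over the tangent of half this angle, whatever the lens; pixels are square), "cx", "cy" (the principal point, pixels), "k1" (the pictures are not rectified: a ray, as slopes to the right and down, at radius r is drawn at 1 + k1 r^2 times it, then the intrinsics apply), "R" (3x3) and "t" (3): a world point X has camera coordinates R X + t. Camera axes: x right, y down, z forward; pixel columns grow to the right and rows downward; lengths in m; the calibration is good to about 2 mm. A picture is of the moment at which its call begins. camera_model takes no time and is no camera call.
- bot.job_done(): hands the job in; it is judged then, once.
The state is a dict: "clock": time; "qpos": joint angles; "qd": joint speeds; "joint_efforts": joint torques, N m; "position": TCP position; "tool_rot": TCP orientation; "force": force on the tool from outside, world axes, zero at the start; "moment": the same for the moment, N m; "grip_width": finger opening in m; "finger_force": force on a finger pad.
Only numpy, scipy, OpenCV 4.12 (cv2) and the standard library are available. Lean on these libraries where they do the work, as an engineer would, in place of code of your own. Each camera call takes 0.05 s, during which the arm holds its last target. There are 200 camera calls.

### The job

Build up a filter unit on the one vacant head of the steel vacuum manifold, in this order: plug the steel seat into the head, put the perforated screen in the seat's recess, stand the clear funnel tube over the screen with its steel-banded end down, and close it with the blue lid, plug down in the tube. Every part must be upright and fully home; set each one down gently without dropping it, leave it released, and do not push the wash bottle or the paper cup about.

Things in the scene. Friction and masses are not known exactly. Their poses are not given: they have to be found in the camera images.
- manifold: Fixed steel case of the vacuum manifold, about 380 mm long along its own y, flat deck 90 mm above the bench from x = -60 to +100 mm, front sloping outwards from the deck's front edge down to x = -100 mm, with a touch panel. Origin: on the bench under the case; own x points away from the robot. Its three head places are on the deck at x = +20 mm, y = -125, 0 and +125 mm in its frame.
- head: The vacant filter head, the target: a fixed steel stem with an open round cup, 50 mm outer diameter, on one of the three head places. Origin on its axis at the deck (90 mm above the bench), z up. Its rim is 46 mm above the origin; the cup's bore is 41 mm in diameter and 14 mm deep.
- unit_a: A filter unit already built up and closed with a blue lid, fixed on one of the other head places: 55 mm in diameter, 178 mm tall above the deck. Origin on its axis at the deck. An obstacle only.
- unit_b: A second built-up unit, the same as unit_a, on the remaining head place. An obstacle only.
- seat: Loose steel seat, 250 g, standing on the bench plug down. Origin at the centre of its underside, z up, round about z. Tapered plug 12 mm long (26 mm diameter at the foot, 35 mm above), then a body of 52 mm diameter from z = 12 to 34 mm with a round recess in its top, 44 mm in diameter and 10 mm deep. Home: shoulder on the head's rim, so its origin is 34 mm above the head's origin.
- screen: Loose perforated screen, a light-metal puck of 38 mm diameter and 24 mm height, 100 g, with bevelled edges and small dark holes in its top; both ends are alike. Origin at the centre of its underside, z up. Home: on the floor of the seat's recess, its origin 24 mm above the seat's origin, standing 14 mm proud of the seat's rim.
- funnel: Loose clear tube open at both ends, 53 mm outer and 44 mm inner diameter, 90 mm tall, 120 g, with a steel band of 55 mm diameter round its lowest 10 mm; stands upright. Origin at the centre of its lower end, z up. Home: over the screen, its lower end on the seat's rim, its origin 34 mm above the seat's origin.
- lid: Loose blue ribbed lid, 50 g, standing on the bench plug down. Origin at the centre of its underside, z up. Tapered plug 12 mm long (28 mm diameter at the foot, 37 mm above), then a cap of 52 mm diameter from z = 12 to 32 mm. Home: cap on the tube's upper rim, its origin 78 mm above the funnel's origin.
- wash_bottle: Bystander: loose pale wash bottle with a bent spout, 66 mm in diameter, about 200 mm tall. Origin at the centre of its underside.
- cup: Bystander: loose white paper cup, 72 mm across the rim, 90 mm tall. Origin at the centre of its underside.

How it is judged:
On the way, in this order (a step that is already met when the one before it is completed fails the run):
1. the seat is plugged into the vacant head and released (horizontal distance between seat and head below 0.007 m and z of seat in the frame of head between 0.031 and 0.037 m and angle between seat's own z axis and vertical below 0.06 rad and contact force between seat and the fingers below 0.1 N), for 0.2 s.
2. the screen lies in the seat's recess, released (horizontal distance between screen and seat below 0.007 m and z of screen in the frame of seat between 0.021 and 0.027 m and angle between screen's own z axis and vertical below 0.06 rad and contact force between screen and the fingers below 0.1 N), for 0.2 s.
3. the funnel stands on the seat over the screen, released (horizontal distance between funnel and seat below 0.009 m and z of funnel in the frame of seat between 0.031 and 0.037 m and angle between funnel's own z axis and vertical below 0.06 rad and contact force between funnel and the fingers below 0.1 N), for 0.2 s.
4. the lid closes the funnel, released (horizontal distance between lid and funnel below 0.008 m and z of lid in the frame of funnel between 0.075 and 0.081 m and angle between lid's own z axis and vertical below 0.06 rad and contact force between lid and the fingers below 0.1 N), for 0.2 s.
At the end, for the whole second after the job is handed in: Seat in the vacant head (within 7 mm sideways), screen in the seat's recess (7 mm), funnel on the seat over the screen (9 mm), lid in the funnel (8 mm); each within 3 mm of its home height above the part below, upright within 0.06 rad, released and at rest (under 20 mm/s) (horizontal distance between seat and head below 0.007 m and z of seat in the frame of head between 0.031 and 0.037 m and angle between each of seat, screen, funnel, lid's own z axis and vertical below 0.06 rad and horizontal distance between screen and seat below 0.007 m and z of screen in the frame of seat between 0.021 and 0.027 m and horizontal distance between funnel and seat below 0.009 m and z of funnel in the frame of seat between 0.031 and 0.037 m and horizontal distance between lid and funnel below 0.008 m and z of lid in the frame of funnel between 0.075 and 0.081 m and linear speed of each of seat, screen, funnel, lid below 0.02 m/s); the robot touches nothing.
It fails at once if a part is dropped (falls free faster than 0.8 m/s, about 3 cm) ((linear speed of seat above 0.8 m/s and contact force between seat and the fingers below 0.05 N) or (linear speed of screen above 0.8 m/s and contact force between screen and the fingers below 0.05 N) or (linear speed of funnel above 0.8 m/s and contact force between funnel and the fingers below 0.05 N) or (linear speed of lid above 0.8 m/s and contact force between lid and the fingers below 0.05 N)).
It fails at once if the wash bottle is pushed more than 30 mm or tipped over (distance of wash_bottle from where it was at the start of the episode above 0.03 m or angle between wash_bottle's own z axis and vertical above 0.5 rad).
It fails at once if the paper cup is pushed more than 30 mm or tipped over (distance of cup from where it was at the start of the episode above 0.03 m or angle between cup's own z axis and vertical above 0.5 rad).
It also fails if it takes over 131 s, if anything falls off the work surface, if the arm or the gripper's body presses on something with over 40 N, if the wrist force passes 120 N, or if a joint passes its speed limit or range.

## Working session

There is one attempt and no reset: what is moved stays moved. The work goes in short steps, Python scripts to look and compute and a tool call to move; the robot and the scene stay as the last step left them, time stands still between calls to the robot, and variables do not carry over. Pictures are saved under pics/ and viewed, at most 14 in all, crops included, and the job is handed in when it is done.

Besides the shell and the picture viewer there is one more tool, called after "Call:" as name(argument=value, ...), one argument or row to a line, values as JSON. move_arm: Moves the arm, as the interface text tells. Its arguments: {"type":"object","properties":{"moves":{"type":"array","items":{"type":"array","items":{"type":"number"}}},"gripper":{"type":"number"},"newtons":{"type":"number"}},"required":["moves"]}

```bash
mkdir -p pics; python3 - <<'E'
from workcell import monitor, grab_frame, camera_model, bot
import cv2
for n in("scene","top"):
    cv2.imwrite(f"pics/{n}0.png",grab_frame(n)); print(n,camera_model(n))
print(monitor.observe())
E
```

```text
scene {'vfov': 48.63089407389478, 'cx': 320.3629956116169, 'cy': 201.83504052980845, 'k1': -0.09870617869096703, 'R': array([[ 0.57717929,  0.81654623,  0.01078525],
       [ 0.54333354, -0.37413106, -0.75154149],
       [-0.60963328,  0.43963417, -0.65959765]]), 't': array([-0.32842538, -0.23077502,  1.66782602])}
top {'vfov': 46.858459048505885, 'cx': 323.4671580575675, 'cy': 200.2951716930147, 'k1': -0.08968131525507508, 'R': array([[ 1.50971031e-02, -9.99882922e-01,  2.49401714e-03],
       [-9.81631569e-01, -1.52958768e-02, -1.90172289e-01],
       [ 1.90188172e-01,  4.22844693e-04, -9.81747564e-01]]), 't': array([0.00150663, 0.57043497, 1.12812142])}
{'clock': 0.1, 'qpos': array([-1.27019729,  0.52197838, -0.03627993,  1.59993106,  0.0212065 ,
        1.02112405, -0.11282502]), 'qd': array([ 6.77989034e-04, -1.46171993e-03,  9.77679359e-04,  3.67165750e-06,
       -6.08255267e-04,  3.66761705e-04,  7.77517813e-04]), 'joint_efforts': array([ 3.76084121e-03, -9.28490281e+01,  1.98378973e+00, -3.70535767e+01,
        1.80742680e-02,  5.30915248e-03,  2.31494568e-05]), 'position': array([0.22642912, 0.58223327, 0.24477602]), 'tool_rot': array([-3.14054170e+00,  1.03543457e-04,  2.77071952e+00]), 'force': array([ 0.6796978 , -0.00839368, -0.99851397]), 'moment': array([ 0.01323724, -0.00139133, -0.00118231]), 'finger_force': 0.0, 'grip_width': 0.08511163320678386}
```

View pics/scene0.png

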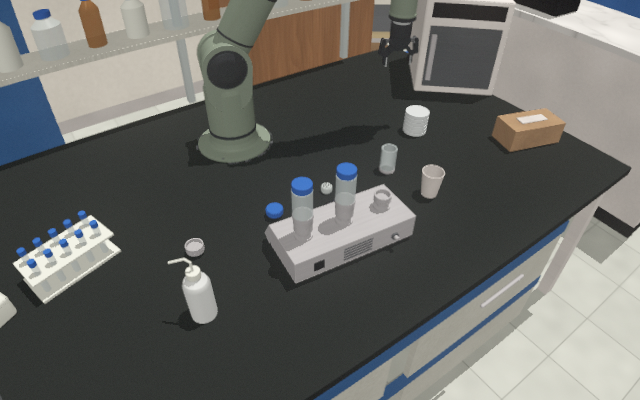

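View pics/top0.png

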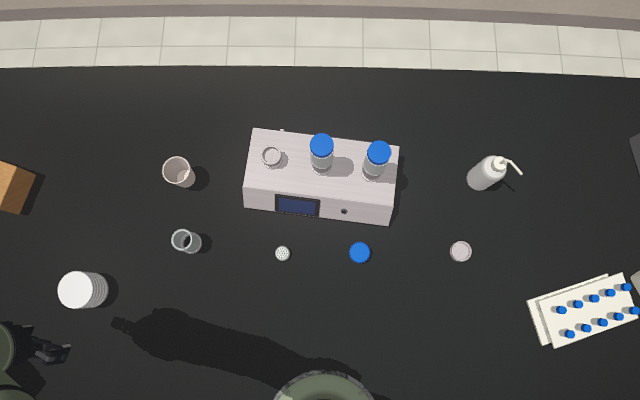

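The scene view shows the seat at (195,247), lid (274,211), screen (326,188), funnel (388,159) and vacant head (382,199). The top view shows the seat at (460,251), lid (360,252), screen (282,253), funnel (186,241), head (271,156), cup (178,171) and bottle (490,172). Next I'll zoom in to find the outlines.

```bash
python3 - <<'E'
import cv2,numpy as np
P={"scene":dict(seat=(195,247),lid=(274,211),screen=(326,188),funnel=(388,159),head=(382,199)),
"top":dict(seat=(460,251),lid=(360,252),screen=(282,253),funnel=(186,241),head=(271,156))}
rows=[]
for n in P:
    im=cv2.imread(f"pics/{n}0.png")
    r=[]
    for k,(u,v) in P[n].items():
        c=im[v-20:v+20,u-20:u+20]; r.append(cv2.resize(c,(160,160),interpolation=cv2.INTER_NEAREST))
    rows.append(np.hstack(r))
cv2.imwrite("pics/crop0.png",np.vstack(rows))
E
```

```text
(no output)
```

View pics/crop0.png

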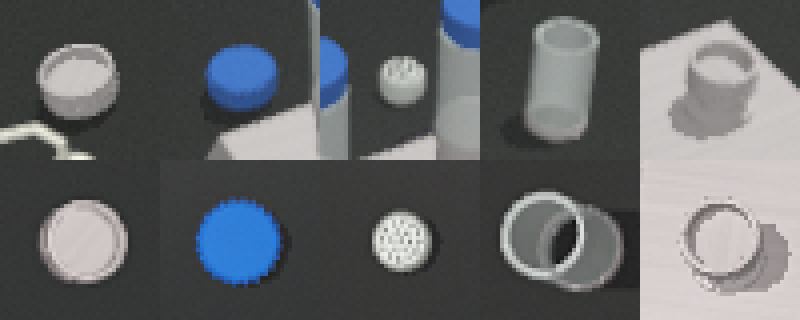

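The rims are clear in both views, so I'll pick the top-rim ellipse centres from the magnified crops and triangulate them. In the top view I'll also take mask centroids as a check.

```bash
cat > h.py <<'E'
import cv2,numpy as np
from workcell import camera_model
def ray(n,p):
    m=camera_model(n); f=200/np.tan(np.radians(m["vfov"])/2)
    K=np.array([[f,0,m["cx"]],[0,f,m["cy"]],[0,0,1.]])
    q=cv2.undistortPoints(np.array([[p]],float),K,np.array([m["k1"],0,0,0,0.]))[0,0]
    R=np.array(m["R"]);d=R.T@[q[0],q[1],1]
    return -R.T@np.array(m["t"]),d/np.linalg.norm(d)
def plane(n,p,z):
    c,d=ray(n,p); return c+d*(z-c[2])/d[2]
def tri(a,b):
    (c,d),(e,g)=ray("scene",a),ray("top",b)
    s=np.linalg.lstsq(np.c_[d,-g],e-c,rcond=None)[0]
    p,q=c+d*s[0],e+g*s[1]; return (p+q)/2,np.linalg.norm(p-q)
def proj(n,X):
    m=camera_model(n); f=200/np.tan(np.radians(m["vfov"])/2)
    K=np.array([[f,0,m["cx"]],[0,f,m["cy"]],[0,0,1.]])
    return cv2.projectPoints(np.array(X,float).reshape(-1,1,3),cv2.Rodrigues(np.array(m["R"]))[0],np.array(m["t"]),K,np.array([m["k1"],0,0,0,0.]))[0][:,0]
E
python3 - <<'E'
from h import *
np.set_printoptions(precision=4,suppress=True)
S=dict(seat=(78,68,195,247),lid=(81.5,66,274,211),screen=(83,69,326,188),funnel=(85,36,388,159),head=(83,60,382,199))
T=dict(seat=(88,79,460,251),lid=(79,79,360,252),screen=(82,81,282,253),funnel=(62,76,186,241),head=(81.5,79,271,156))
Z=dict(seat=.034,lid=.032,screen=.024,funnel=.09,head=.136)
f=lambda a:(a[2]-20+a[0]/4-.5,a[3]-20+a[1]/4-.5)
for k in S: print(k,*tri(f(S[k]),f(T[k])),"planes",plane("scene",f(S[k]),Z[k])[:2],plane("top",f(T[k]),Z[k])[:2])
# top mask circle fits
im=cv2.imread("pics/top0.png"); g=im.max(2)
for k in("seat","lid","screen"):
    u,v=T[k][2:]; m=(g[v-20:v+20,u-20:u+20]>(110)).astype(np.uint8)
    c=max(cv2.findContours(m,0,1)[0],key=cv2.contourArea)
    e=cv2.fitEllipse(c); p=(e[0][0]+u-20,e[0][1]+v-20); print(k,p,e[1],plane("top",p,Z[k])[:2])
for n,p,z in(("top",(178,170),.09),("top",(378,152),.268),("top",(321,145),.268),("top",(494,163),.19),("top",(253,129),.09),("top",(399,147),.09)): print(p,plane(n,p,z))
E
```

```text
seat [ 0.4488 -0.3464  0.036 ] 0.0017601490984655945 planes [ 0.4475 -0.3453] [ 0.4486 -0.3479]
lid [ 0.4429 -0.0835  0.0339] 0.0003837048159014544 planes [ 0.4409 -0.0826] [ 0.4432 -0.0834]
screen [0.4371 0.1155 0.0251] 0.0012387219596288138 planes [0.4363 0.1169] [0.4369 0.1151]
funnel [0.4593 0.3595 0.09  ] 0.001189185510740049 planes [0.4592 0.3588] [0.4596 0.36  ]
head [0.6653 0.1409 0.1345] 0.0020019911521440875 planes [0.6669 0.1406] [0.6643 0.1399]
seat (460.45431900024414, 250.87773323059082) (19.86829948425293, 21.138324737548828) [ 0.447  -0.3451]
lid (359.1725101470947, 252.06281852722168) (20.258861541748047, 20.681650161743164) [ 0.4411 -0.0832]
screen (281.91223907470703, 252.99898719787598) (13.762269973754883, 14.224865913391113) [0.4362 0.1153]
(178, 170) [0.6361 0.3808 0.09  ]
(378, 152) [ 0.6362 -0.105   0.268 ]
(321, 145) [0.6497 0.0173 0.268 ]
(494, 163) [ 0.639  -0.3864  0.19  ]
(253, 129) [0.7475 0.1943 0.09  ]
(399, 147) [ 0.7051 -0.1804  0.09  ]
```

Call:
move_arm(
  moves=[
    [254,-432,0,-1.2],
    [254,-432,0,-1.2],
    [254,-432,0,-1.2],
    [254,-432,0,-1.2],
    [254,-432,0,-1.2],
    [254,-432,0,-1.2],
    [254,-432,0,-1.2],
    [254,-432,0,-1.2],
    [254,-432,0,-1.2],
    [222,-929,-45,-1.2],
    [222,-929,-45,-1.2],
    [222,-929,-45,-1.2],
  ],
  gripper=1,
  newtons=40,
)

```text
clock: 1.6
position: [0.468, -0.037, 0.2282]
tool_rot: [3.142, -0.0, 1.572]
force: [1.6, -0.2, -0.4]
grip_width: 0.0853
finger_force: 0.0
```

```bash
python3 -c "
from workcell import bot,monitor
print(bot.tip_extent,monitor.observe()['qpos'])"
```

```text
0.014 [-0.38227415  0.32050698  0.41820771  2.03063005 -0.17549689  0.82414745
  0.13795954]
```

Call:
move_arm(
  moves=[
    [-20,-308,-60,0],
    [-20,-308,-60,0],
    [-20,-308,-60,0],
    [-20,-308,-60,0],
    [-20,-308,-60,0],
    [-20,-308,-60,0],
    [-20,-308,-60,0],
    [-20,-308,-60,0],
    [-20,-308,-60,0],
  ],
)

```text
clock: 2.72
position: [0.4491, -0.3427, 0.1687]
tool_rot: [3.141, -0.0, 1.573]
force: [-0.2, 0.5, -0.5]
grip_width: 0.0852
finger_force: 0.0
```

Call:
move_arm(
  moves=[
    [0,-4,-60,0],
    [0,-4,-110,0],
    [0,-4,-130,0],
    [0,-4,-142,0],
    [0,-4,-142,0],
    [0,-4,-142,0],
  ],
)

```text
clock: 3.48
position: [0.4492, -0.3483, 0.0278]
tool_rot: [3.14, 0.001, 1.571]
force: [-0.3, -0.1, 0.4]
grip_width: 0.0855
finger_force: 0.0
```

```bash
python3 - <<'E'
from h import *
from workcell import grab_frame
r=[]
for n,z in(("scene",3),("top",3)):
    im=grab_frame(n); u,v=proj(n,[.4488,-.3464,.05])[0].astype(int)
    r.append(cv2.resize(im[v-60:v+60,u-60:u+60],(390,390),interpolation=cv2.INTER_NEAREST))
cv2.imwrite("pics/g1.png",np.hstack(r))
E
```

```text
(no output)
```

View pics/g1.png

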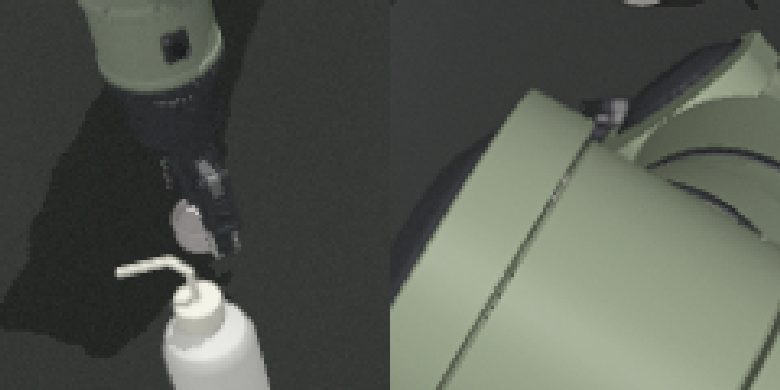

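The open fingers straddle the seat, which shows at about (190,225) in the left crop, and the bottle is clear. I'll nudge y and close.

Call:
move_arm(
  moves=[
    [0,2,0,0],
    [0,2,0,0],
    [0,2,0,0],
    [0,2,0,0],
    [0,2,0,0],
    [0,2,0,0],
    [0,2,0,0],
    [0,2,0,0],
  ],
  gripper=0.3,
)

```text
clock: 4.58
position: [0.4487, -0.3457, 0.0269]
tool_rot: [3.141, -0.0, 1.571]
force: [-1.6, 2.9, 11.6]
grip_width: 0.0506
finger_force: 39.7
```

Call:
move_arm(
  moves=[
    [0,0,10,0],
    [0,0,30,0],
    [0,0,60,0],
    [0,0,120,0],
    [0,0,170,0],
    [0,0,210,0],
    [0,0,210,0],
    [0,0,210,0],
  ],
)

```text
clock: 5.58
position: [0.4482, -0.3455, 0.2364]
tool_rot: [-3.142, -0.0, 1.571]
force: [0.2, 0.4, -2.3]
grip_width: 0.0502
finger_force: 42.9
```

```bash
python3 - <<'E'
from h import *
from workcell import grab_frame
im=grab_frame("scene"); u,v=proj("scene",[.4488,-.3464,.23])[0].astype(int);print(u,v)
cv2.imwrite("pics/g2.png",cv2.resize(im[v-30:v+30,u-30:u+30],(420,420),interpolation=cv2.INTER_NEAREST))
E
```

```text
179 189
```

View pics/g2.png

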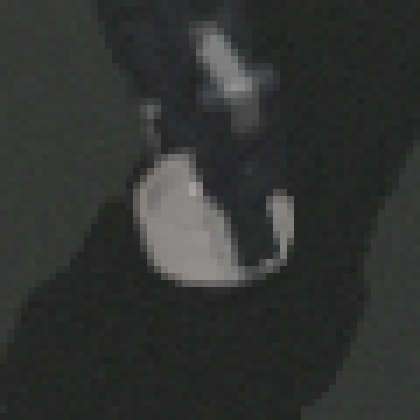

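The seat hangs upright in the fingers (about (213,220) in the crop). I'll carry it in front of the units to the head.

Call:
move_arm(
  moves=[
    [10,40,0,0],
    [32,486,0,0],
    [32,486,0,0],
    [32,486,0,0],
    [32,486,0,0],
    [32,486,0,0],
    [32,486,0,0],
    [32,486,0,0],
    [32,486,0,0],
    [32,486,0,0],
    [80,487,0,0],
    [140,487,-10,0],
  ],
)

```text
clock: 7.12
position: [0.5899, 0.1397, 0.227]
tool_rot: [3.141, -0.0, 1.57]
force: [1.5, 1.2, -1.6]
grip_width: 0.0503
finger_force: 42.9
```

Call:
move_arm(
  moves=[
    [40,0,-10,0],
    [70,0,-20,0],
    [77,0,-30,0],
    [77,0,-30,0],
    [77,0,-30,0],
  ],
)

```text
clock: 7.75
position: [0.6649, 0.1407, 0.1969]
tool_rot: [-3.142, -0.0, 1.57]
force: [0.2, -0.1, -2.1]
grip_width: 0.0509
finger_force: 42.9
```

```bash
python3 - <<'E'
from h import *
from workcell import grab_frame
r=[]
for n in("scene","top"):
    im=grab_frame(n); u,v=proj(n,[.6655,.1405,.16])[0].astype(int); print(n,u,v)
    r.append(cv2.resize(im[v-30:v+30,u-30:u+30],(390,390),interpolation=cv2.INTER_NEAREST))
cv2.imwrite("pics/g3.png",np.hstack(r))
E
```

```text
scene 382 186
top 269 151
```

View pics/g3.png

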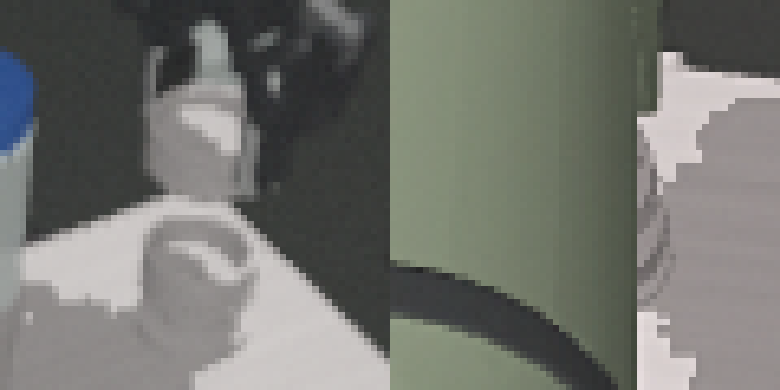

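The scene crop shows the seat (columns 145–258) centred directly above the head rim (142–258), so I'll lower it.

Call:
move_arm(
  moves=[
    [0,0,-20,0],
    [0,0,-32,0],
    [0,0,-37,0],
    [0,0,-40,0],
    [0,0,-40,0],
  ],
)

```text
clock: 8.48
position: [0.6655, 0.1411, 0.1564]
tool_rot: [-3.142, 0.0, 1.571]
force: [-0.8, 0.9, -2.2]
grip_width: 0.0506
finger_force: 43.0
```

Call:
move_arm(
  moves=[
    [0,0,-2,0],
    [0,0,-4,0],
    [0,0,-5,0],
    [0,0,-5,0],
  ],
)

```text
clock: 8.98
position: [0.6654, 0.1411, 0.1513]
tool_rot: [-3.141, 0.0, 1.571]
force: [-0.1, -0.5, -2.4]
grip_width: 0.0502
finger_force: 43.0
```

Call:
move_arm(
  moves=[
    [0,0,-1,0],
    [0,0,-2,0],
    [0,0,-2,0],
  ],
)

```text
clock: 9.35
position: [0.6657, 0.1411, 0.151]
tool_rot: [3.141, -0.001, 1.571]
force: [-8.0, -0.1, 19.4]
grip_width: 0.0504
finger_force: 44.9
```

Call:
move_arm(
  moves=[
    [0,0,1,0],
    [0,0,1,0],
  ],
)

```text
clock: 9.6
position: [0.6656, 0.1412, 0.151]
tool_rot: [3.141, -0.0, 1.571]
force: [-4.2, -0.2, 9.1]
grip_width: 0.0503
finger_force: 44.0
```

Call:
move_arm(
  moves=[
    [0,0,0,0],
    [0,0,0,0],
    [0,0,0,0],
    [0,0,0,0],
    [0,0,15,0],
    [0,0,40,0],
    [0,0,80,0],
    [0,0,100,0],
    [0,0,100,0],
  ],
  gripper=0.85,
)

```text
clock: 10.72
position: [0.6663, 0.1412, 0.253]
tool_rot: [3.138, -0.001, 1.571]
force: [-0.7, 0.8, -0.1]
grip_width: 0.0727
finger_force: 0.0
```

Call:
move_arm(
  moves=[
    [-60,0,0,0],
    [-229,-26,-50,0],
    [-229,-26,-100,0],
    [-229,-26,-150,0],
    [-229,-26,-150,0],
    [-229,-26,-150,0],
    [-229,-26,-150,0],
  ],
)

```text
clock: 11.6
position: [0.4373, 0.1152, 0.1009]
tool_rot: [3.141, -0.0, 1.571]
force: [0.2, -0.1, 0.6]
grip_width: 0.0725
finger_force: 0.0
```

```bash
python3 - <<'E'
from h import *
from workcell import grab_frame
r=[]
for n in("scene","top"):
    im=grab_frame(n); cv2.imwrite(f"pics/{n}4.png",im)
    for X in([.6655,.1405,.158],[.437,.1155,.024]):
        u,v=proj(n,X)[0].astype(int); print(n,u,v)
        r.append(cv2.resize(im[v-25:v+25,u-25:u+25],(300,300),interpolation=cv2.INTER_NEAREST))
cv2.imwrite("pics/g4.png",np.vstack([np.hstack(r[:2]),np.hstack(r[2:])]))
E
```

```text
scene 382 187
scene 326 185
top 269 152
top 281 252
```

View pics/g4.png

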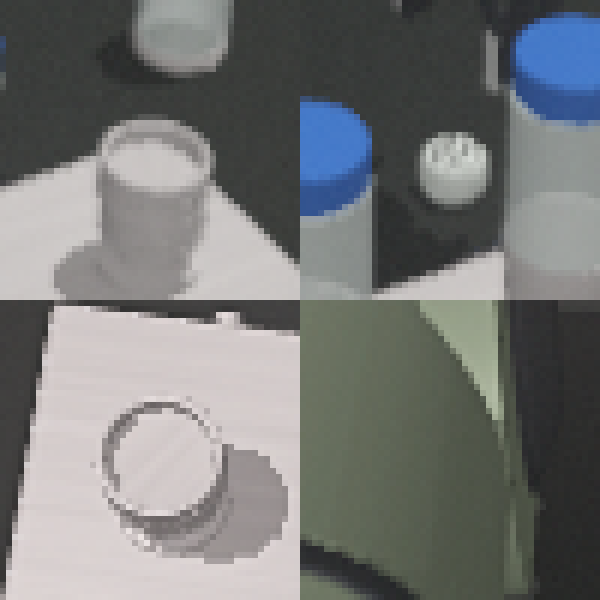

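```bash
python3 - <<'E'
from h import *
a,b=(382.4,187.3),(270.7,153.2)
print(tri(a,b),plane("scene",a,.158),plane("top",b,.158))
# screen from scene crop4: top ellipse x418-490,y131-~178 in 300px crop scale6
a=(301+(454-300)/6-.5,160+155/6-.5); print(plane("scene",a,.024))
E
```

```text
(array([0.66402451, 0.13911674, 0.15681563]), np.float64(0.0026747471892706364)) [0.66546437 0.13944162 0.158     ] [0.66284994 0.13785576 0.158     ]
[0.43858595 0.11492787 0.024     ]
```

The seat is home: rim at 0.157 measured, 0.158 expected. The screen is clear at (454,155) in the crop, under the open fingers.

Call:
move_arm(
  moves=[
    [0,0,-40,0],
    [0,0,-65,0],
    [0,0,-75,0],
    [0,0,-75,0],
    [0,0,-75,0],
  ],
)

```text
clock: 12.32
position: [0.4371, 0.1153, 0.0263]
tool_rot: [3.14, -0.0, 1.571]
force: [-0.4, -0.7, 0.1]
grip_width: 0.0724
finger_force: 0.0
```

Call:
move_arm(
  moves=[
    [0,0,0,0],
    [0,0,0,0],
    [0,0,0,0],
    [0,0,0,0],
    [0,0,0,0],
    [0,0,0,0],
    [0,0,0,0],
    [0,0,0,0],
    [0,0,0,0],
  ],
  gripper=0.1,
)

```text
clock: 13.45
position: [0.4368, 0.1153, 0.0261]
tool_rot: [3.141, -0.001, 1.571]
force: [-3.2, -0.5, 17.8]
grip_width: 0.0355
finger_force: 38.0
```

Call:
move_arm(
  moves=[
    [0,0,5,0],
    [0,0,30,0],
    [0,0,90,0],
    [0,0,150,0],
    [0,0,200,0],
    [40,5,200,0],
    [100,10,200,0],
    [160,20,200,0],
    [210,24,195,0],
    [228,25,190,0],
    [228,25,190,0],
    [228,25,190,0],
  ],
)

```text
clock: 14.95
position: [0.6637, 0.1401, 0.2156]
tool_rot: [-3.141, 0.0, 1.571]
force: [-0.2, -0.2, -0.2]
grip_width: 0.0356
finger_force: 40.7
```

```bash
python3 - <<'E'
from h import *
from workcell import grab_frame
im=grab_frame("scene"); u,v=proj("scene",[.6655,.1405,.16])[0].astype(int); print(u,v)
cv2.imwrite("pics/g5.png",cv2.resize(im[v-40:v+20,u-30:u+30],(420,420),interpolation=cv2.INTER_NEAREST))
E
```

```text
382 186
```

View pics/g5.png

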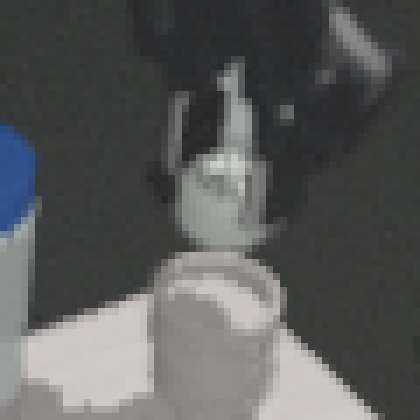

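The screen (176–270) hangs centred over the seat (152–287), so I'll lower it.

Call:
move_arm(
  moves=[
    [1,0,-15,0],
    [1,0,-25,0],
    [1,0,-31,0],
    [1,0,-35,0],
    [1,0,-38,0],
    [1,0,-38,0],
    [1,0,-38,0],
  ],
)

```text
clock: 15.88
position: [0.6656, 0.1402, 0.1777]
tool_rot: [3.141, -0.0, 1.571]
force: [-0.4, -0.3, -1.7]
grip_width: 0.0358
finger_force: 40.7
```

Call:
move_arm(
  moves=[
    [0,0,-1,0],
    [0,0,-2,0],
    [0,0,-3,0],
    [0,0,-3,0],
  ],
)

```text
clock: 16.38
position: [0.6655, 0.1402, 0.1744]
tool_rot: [-3.142, -0.0, 1.571]
force: [-1.2, 0.5, -0.1]
grip_width: 0.0358
finger_force: 40.7
```

Call:
move_arm(
  moves=[
    [0,0,-1,0],
    [0,0,-1,0],
    [0,0,-1,0],
  ],
)

```text
clock: 16.75
position: [0.6656, 0.1401, 0.1743]
tool_rot: [3.141, -0.0, 1.571]
force: [-4.9, -0.4, 10.4]
grip_width: 0.0356
finger_force: 41.9
```

Call:
move_arm(
  moves=[
    [0,0,0,0],
    [0,0,0,0],
    [0,0,0,0],
    [0,0,0,0],
    [0,0,20,0],
    [0,0,60,0],
    [0,0,90,0],
    [0,0,90,0],
    [-60,60,90,0],
    [-206,220,90,0],
    [-206,220,90,0],
    [-206,220,90,0],
  ],
  gripper=1,
)

```text
clock: 18.25
position: [0.4928, 0.3235, 0.2639]
tool_rot: [3.141, -0.0, 1.571]
force: [0.8, 1.1, 0.2]
grip_width: 0.0853
finger_force: 0.0
```

Call:
move_arm(
  moves=[
    [-200,220,0,0],
    [-200,220,0,0],
    [-200,220,0,0],
    [-200,220,0,0],
  ],
)

```text
clock: 18.75
position: [0.3246, 0.5085, 0.264]
tool_rot: [3.141, -0.0, 1.571]
force: [-0.1, 1.1, -0.9]
grip_width: 0.0854
finger_force: 0.0
```

That second move overshot the funnel, but at a safe height. Before going back I'll check the seated screen from here.

```bash
python3 - <<'E'
from h import *
from workcell import grab_frame,monitor
r=[]
print(monitor.observe()["position"])
for n in("scene","top"):
    im=grab_frame(n); cv2.imwrite(f"pics/{n}6.png",im)
    for X in([.6655,.1400,.172],[.4593,.3595,.06]):
        u,v=proj(n,X)[0].astype(int); print(n,u,v)
        r.append(cv2.resize(im[v-25:v+25,u-25:u+25],(300,300),interpolation=cv2.INTER_NEAREST))
cv2.imwrite("pics/g6.png",np.vstack([np.hstack(r[:2]),np.hstack(r[2:])]))
E
```

```text
[0.32459034 0.50854919 0.26396669]
scene 383 183
scene 387 154
top 269 150
top 184 240
```

View pics/g6.png

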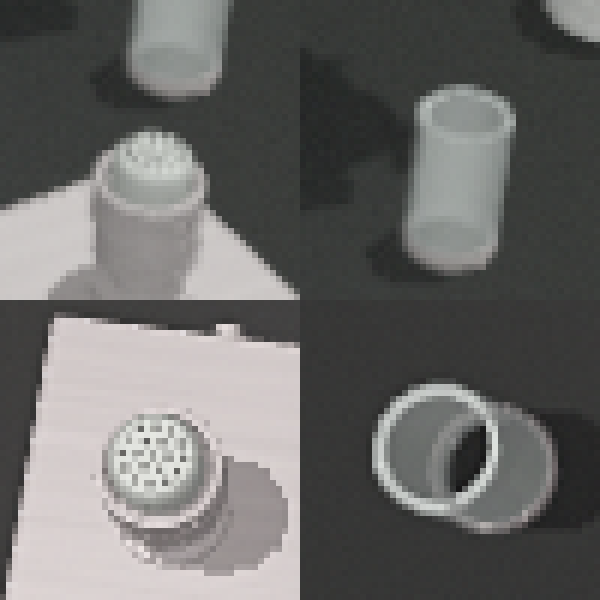

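The screen sits upright in the recess. The funnel ring is at (464,113) in the scene crop and (435,449) in the top crop, so I'll triangulate both.

```bash
python3 - <<'E'
from h import *
for a,b,z in(((383.7,183.7),(270,151.2),.172),((388.9,147.3),(181,239.3),.09),((357.5+149/6,157.5+180/6),None,.158)):
    print(tri(a,b) if b else "",plane("scene",a,z),plane("top",b,z) if b else "")
E
```

```text
(array([0.66540886, 0.13995119, 0.16994907]), np.float64(0.004060154091132579)) [0.66782794 0.14019421 0.172     ] [0.66353271 0.13800533 0.172     ]
(array([0.45973967, 0.3593343 , 0.09103954]), np.float64(0.0008360342650654144)) [0.45856598 0.3599958  0.09      ] [0.46008212 0.36002674 0.09      ]
 [0.66601711 0.13871099 0.158     ]
```

Call:
move_arm(
  moves=[
    [60,-60,0,0],
    [120,-120,0,0],
    [135,-149,-30,0],
    [135,-149,-70,0],
    [135,-149,-70,0],
    [135,-149,-70,0],
    [135,-149,-70,0],
  ],
)

```text
clock: 19.73
position: [0.461, 0.3597, 0.1949]
tool_rot: [3.14, -0.002, 1.572]
force: [0.4, -0.1, 0.9]
grip_width: 0.085
finger_force: 0.0
```

Call:
move_arm(
  moves=[
    [-1,0,-50,0],
    [-1,0,-100,0],
    [-1,0,-130,0],
    [-1,0,-140,0],
    [-1,0,-140,0],
    [-1,0,-140,0],
  ],
)

```text
clock: 20.48
position: [0.4607, 0.3591, 0.0549]
tool_rot: [3.14, -0.002, 1.571]
force: [0.3, 0.6, 0.2]
grip_width: 0.0857
finger_force: 0.0
```

Call:
move_arm(
  moves=[
    [0,0,0,0],
    [0,0,0,0],
    [0,0,0,0],
    [0,0,0,0],
    [0,0,0,0],
    [0,0,0,0],
    [0,0,0,0],
    [0,0,0,0],
  ],
  gripper=0.3,
  newtons=30,
)

```text
clock: 21.48
position: [0.4604, 0.3586, 0.0542]
tool_rot: [3.141, -0.001, 1.571]
force: [-1.2, -0.6, 11.0]
grip_width: 0.0532
finger_force: 29.6
```

Call:
move_arm(
  moves=[
    [0,0,5,0],
    [0,0,30,0],
    [0,0,90,0],
    [0,0,150,0],
    [0,0,205,0],
    [0,0,211,0],
    [40,-43,211,0],
    [80,-86,211,0],
    [120,-129,211,0],
    [160,-172,211,0],
    [195,-210,211,0],
    [205,-220,211,0],
  ],
)

```text
clock: 22.98
position: [0.6664, 0.1344, 0.2632]
tool_rot: [-3.141, 0.002, 1.567]
force: [-0.4, 0.4, -0.8]
grip_width: 0.053
finger_force: 32.3
```

Call:
move_arm(
  moves=[
    [0,0,0,0],
    [0,0,0,0],
    [0,0,0,0],
  ],
)

```text
clock: 23.35
position: [0.6645, 0.1398, 0.2645]
tool_rot: [-3.141, -0.001, 1.573]
force: [0.4, 0.7, -0.6]
grip_width: 0.0532
finger_force: 32.3
```

```bash
python3 - <<'E'
from h import *
from workcell import grab_frame
im=grab_frame("scene"); u,v=proj("scene",[.6655,.1400,.2])[0].astype(int); print(u,v)
cv2.imwrite("pics/g7.png",cv2.resize(im[v-45:v+35,u-40:u+40],(560,560),interpolation=cv2.INTER_NEAREST))
E
```

```text
384 175
```

View pics/g7.png

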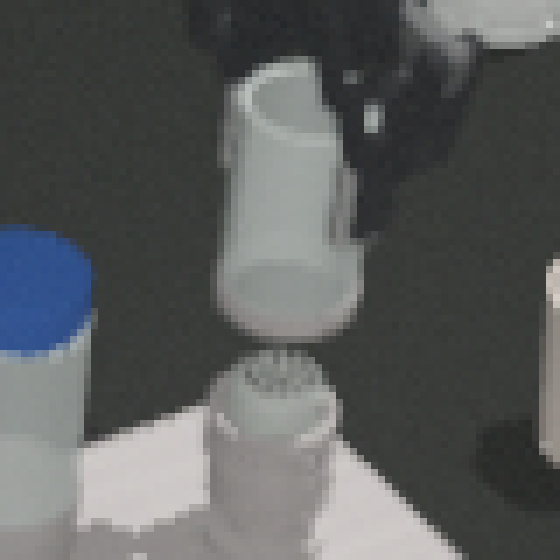

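The funnel band (216–362, centre 289) agrees with the seat axis (274) once perspective is allowed for. I'll lower it over the screen.

Call:
move_arm(
  moves=[
    [1,-1,-15,0],
    [1,-1,-30,0],
    [1,-1,-37,0],
    [1,-1,-40,0],
    [1,-1,-43,0],
    [1,-1,-43,0],
    [1,-1,-43,0],
  ],
)

```text
clock: 24.28
position: [0.6663, 0.1373, 0.2217]
tool_rot: [3.141, -0.0, 1.571]
force: [-0.6, 0.8, -1.6]
grip_width: 0.0531
finger_force: 32.3
```

Call:
move_arm(
  moves=[
    [0,0,-2,0],
    [0,0,-4,0],
    [0,0,-6,0],
    [0,0,-7,0],
    [0,0,-7,0],
  ],
)

```text
clock: 24.9
position: [0.6661, 0.1373, 0.2143]
tool_rot: [-3.141, 0.0, 1.571]
force: [0.1, -0.2, -1.1]
grip_width: 0.0531
finger_force: 32.3
```

Call:
move_arm(
  moves=[
    [0,1,-1,0],
    [0,1,-2,0],
    [0,1,-3,0],
    [0,1,-3,0],
  ],
)

```text
clock: 25.4
position: [0.6663, 0.1384, 0.2123]
tool_rot: [3.141, -0.001, 1.571]
force: [-3.5, -0.4, 9.2]
grip_width: 0.0527
finger_force: 33.0
```

Call:
move_arm(
  moves=[
    [0,0,0,0],
    [0,0,0,0],
    [0,0,0,0],
    [0,0,0,0],
    [0,0,20,0],
    [0,0,60,0],
    [0,0,100,0],
    [0,0,108,0],
    [-60,0,108,0],
    [-120,0,108,0],
    [-180,-40,108,0],
    [-223,-90,100,0],
  ],
  gripper=1,
)

```text
clock: 26.9
position: [0.45, 0.0577, 0.3124]
tool_rot: [-3.141, -0.0, 1.573]
force: [0.8, -1.4, 0.8]
grip_width: 0.0851
finger_force: 0.0
```

Call:
move_arm(
  moves=[
    [0,-50,-30,0],
    [0,-100,-60,0],
    [0,-131,-110,0],
    [0,-131,-160,0],
    [0,-131,-190,0],
    [0,-131,-190,0],
    [0,-131,-190,0],
  ],
)

```text
clock: 27.78
position: [0.4524, -0.0732, 0.1237]
tool_rot: [3.141, 0.0, 1.571]
force: [1.0, 0.0, -0.9]
grip_width: 0.0853
finger_force: 0.0
```

```bash
python3 - <<'E'
from h import *
from workcell import grab_frame
r=[]
for n in("scene","top"):
    im=grab_frame(n)
    for X in([.6655,.1400,.2],[.443,-.0835,.032]):
        u,v=proj(n,X)[0].astype(int); print(n,u,v)
        r.append(cv2.resize(im[v-30:v+30,u-30:u+30],(300,300),interpolation=cv2.INTER_NEAREST))
cv2.imwrite("pics/g8.png",np.vstack([np.hstack(r[:2]),np.hstack(r[2:])]))
E
```

```text
scene 384 175
scene 273 207
top 267 146
top 359 251
```

View pics/g8.png

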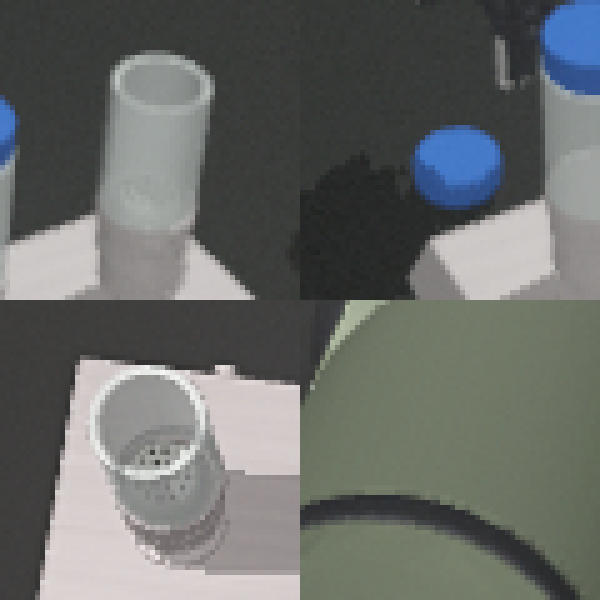

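The funnel stands upright on the seat, with its top ring at (162,80) in the scene crop and (150,422) in the top crop. The lid is untouched.

```bash
python3 - <<'E'
from h import *
a,b=(385.9,160.5),(266.5,139.9)
print(tri(a,b),plane("scene",a,.248),plane("top",b,.248))
E
```

```text
(array([0.66599787, 0.13778118, 0.24987186]), np.float64(0.0015019473837126044)) [0.66436173 0.14049224 0.248     ] [0.66614532 0.1374026  0.248     ]
```

Call:
move_arm(
  moves=[
    [-9,-10,-20,0],
    [-9,-10,-50,0],
    [-9,-10,-50,0],
    [-9,-10,-50,0],
  ],
)

```text
clock: 28.38
position: [0.4436, -0.0831, 0.074]
tool_rot: [3.14, -0.0, 1.571]
force: [0.7, -0.8, 0.5]
grip_width: 0.0854
finger_force: 0.0
```

Call:
move_arm(
  moves=[
    [-1,0,-25,0],
    [-1,0,-40,0],
    [-1,0,-47,0],
    [-1,0,-47,0],
    [-1,0,-47,0],
  ],
)

```text
clock: 29.0
position: [0.4423, -0.0832, 0.0263]
tool_rot: [3.141, 0.0, 1.571]
force: [0.1, 0.2, 0.1]
grip_width: 0.0853
finger_force: 0.0
```

Call:
move_arm(
  moves=[
    [0,0,0,0],
    [0,0,0,0],
    [0,0,0,0],
    [0,0,0,0],
    [0,0,0,0],
    [0,0,0,0],
    [0,0,0,0],
    [0,0,0,0],
  ],
  gripper=0.3,
)

```text
clock: 30.0
position: [0.4422, -0.083, 0.0263]
tool_rot: [3.141, -0.0, 1.571]
force: [-1.9, 0.5, 13.7]
grip_width: 0.0508
finger_force: 28.9
```

Call:
move_arm(
  moves=[
    [0,0,5,0],
    [0,0,40,0],
    [0,0,100,0],
    [0,0,160,0],
    [0,0,220,0],
    [0,0,270,0],
    [10,40,288,0],
    [20,100,288,0],
    [20,160,288,0],
    [40,210,288,0],
    [90,221,288,0],
    [140,221,288,0],
  ],
)

```text
clock: 31.5
position: [0.583, 0.1398, 0.3139]
tool_rot: [-3.141, -0.001, 1.574]
force: [-1.0, 0.2, 0.9]
grip_width: 0.0504
finger_force: 31.7
```

Edit , replacing
```

```
with
```

```

Call:
move_arm(
  moves=[
    [45,0,0,0],
    [75,0,0,0],
    [83,0,-4,0],
    [83,0,-4,0],
    [83,0,-4,0],
    [83,0,-4,0],
  ],
)

```text
clock: 32.25
position: [0.6645, 0.1382, 0.3104]
tool_rot: [3.141, -0.001, 1.571]
force: [0.1, 0.1, -0.9]
grip_width: 0.0508
finger_force: 31.7
```

```bash
python3 - <<'E'
from h import *
from workcell import grab_frame
print(proj("scene",[[.666,.1385,.248],[.666,.1385,.30]]))
im=grab_frame("scene"); u,v=proj("scene",[.666,.1385,.26])[0].astype(int); print(u,v)
cv2.imwrite("pics/g9.png",cv2.resize(im[v-35:v+35,u-35:u+35],(560,560),interpolation=cv2.INTER_NEAREST))
E
```

```text
[[385.74884359 161.05443047]
 [387.89666079 144.5346195 ]]
386 157
```

View pics/g9.png

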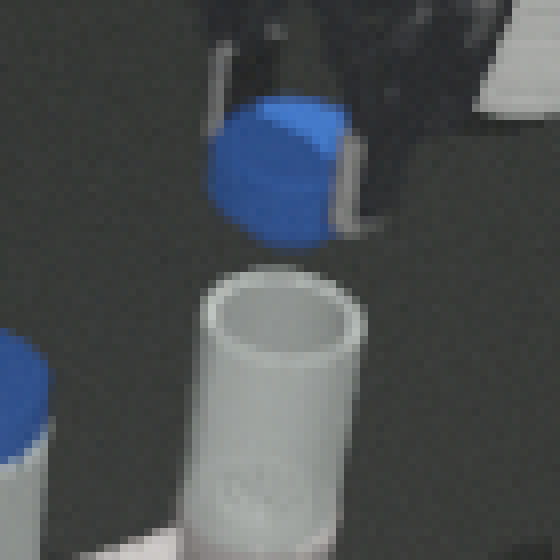

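The lid sits about 2–3 mm left of the funnel axis in the picture (lid 210–~375, funnel 200–366, expected lean 19 px). I'll correct by +2 mm in each of x and y and lower.

Call:
move_arm(
  moves=[
    [2,2,-10,0],
    [2,2,-25,0],
    [2,2,-33,0],
    [2,2,-38,0],
    [2,2,-42,0],
    [2,2,-42,0],
    [2,2,-42,0],
  ],
)

```text
clock: 33.17
position: [0.6672, 0.1399, 0.2681]
tool_rot: [3.141, -0.0, 1.571]
force: [-0.8, 0.7, 0.3]
grip_width: 0.0506
finger_force: 31.7
```

Call:
move_arm(
  moves=[
    [0,0,-2,0],
    [0,0,-4,0],
    [0,0,-5,0],
    [0,0,-5,0],
  ],
)

```text
clock: 33.67
position: [0.667, 0.1399, 0.2627]
tool_rot: [-3.141, 0.0, 1.571]
force: [0.5, -0.4, -1.1]
grip_width: 0.0507
finger_force: 31.7
```

Call:
move_arm(
  moves=[
    [0,0,-1,0],
    [0,0,-1.5,0],
    [0,0,-1.5,0],
  ],
)

```text
clock: 34.05
position: [0.6673, 0.1399, 0.2624]
tool_rot: [3.14, -0.001, 1.571]
force: [-2.0, 0.3, 10.9]
grip_width: 0.0503
finger_force: 32.7
```

Contact comes at z = 0.2624, which is the home height. I'll release, rise and retreat.

Call:
move_arm(
  moves=[
    [0,0,0,0],
    [0,0,0,0],
    [0,0,0,0],
    [0,0,0,0],
    [0,0,15,0],
    [0,0,50,0],
    [0,0,80,0],
    [0,0,80,0],
    [-60,0,80,0],
    [-120,0,80,0],
    [-180,0,80,0],
    [-180,0,80,0],
  ],
  gripper=1,
)

```text
clock: 35.55
position: [0.4837, 0.14, 0.3418]
tool_rot: [-3.14, -0.002, 1.572]
force: [1.7, 0.7, 1.4]
grip_width: 0.0853
finger_force: 0.0
```

```bash
python3 - <<'E'
from h import *
from workcell import grab_frame
print(proj("scene",[[.666,.1385,.268]]),proj("top",[[.666,.1385,.268]]))
r=[]
for n in("scene","top"):
    im=grab_frame(n); u,v=proj(n,[.666,.1385,.2])[0].astype(int); print(n,u,v)
    r.append(cv2.resize(im[v-45:v+45,u-45:u+45],(400,400),interpolation=cv2.INTER_NEAREST))
cv2.imwrite("pics/g10.png",np.hstack(r))
E
```

```text
[[386.5624319  154.81231281]] [[264.8971377  137.01083864]]
scene 383 175
top 268 146
```

View pics/g10.png

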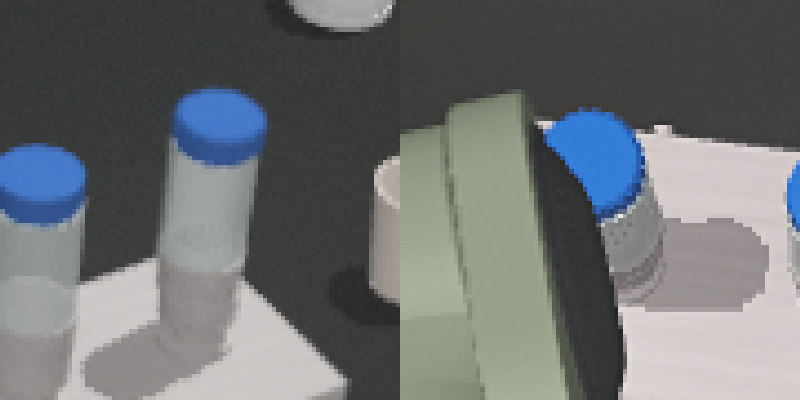

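The finished unit stands upright with the lid flat and seated (lid at (220,125) in the left crop), matching its neighbour. The arm is clear of it.

Call:
move_arm(
  moves=[
    [0,0,0,0],
    [0,0,0,0],
    [0,0,0,0],
    [0,0,0,0],
  ],
)

```text
clock: 36.15
position: [0.4872, 0.1398, 0.3411]
tool_rot: [-3.141, 0.0, 1.57]
force: [-1.1, 0.4, -0.4]
grip_width: 0.0855
finger_force: 0.0
```

```bash
python3 -c "
from workcell import bot
print(bot.job_done())"
```

```text
the job is handed in; nothing more can be done
None
```

I built the filter unit on the vacant head in the set order (seat, screen, funnel, lid), with each part at its home height, upright and released, and handed the job in at about 36 s; no verdict was returned.

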